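# Hang the pen holder on the keyhole screw

## Robot

A 6-joint arm with a two-finger parallel gripper is mounted at the origin on a cart in front of the work surface, level with it; the furniture and walls round the work are solid. World frame = base frame: x ahead of the robot, y to its left, z up, the work surface at z = 0. Lengths are in mm, angles in degrees, forces in N, time in s.
With the tool pointing down it reaches from about 350 to 850 mm from the base axis. Payload 8.1 kg.
Tool frame: the origin (TCP) lies between the finger pads; the fingertips stand 14 mm ahead of it and the grasp point (between the pads) lies 5 mm behind it; z points along the fingers, x is the direction in which the jaws open and shut, and the axes are right-handed (so a half turn about z gives the same grasp; the last joint's range is limited). The gripper opens to 85 mm and grips with 20 to 120 N. Pads are 22 mm wide; open, the fingers measure 114 mm over their backs; the gripper's body (76 mm by 85 mm) begins 54 mm behind the grasp point. The pads swing forward as they close: fully open they stand 13 mm farther back than shut.
Start: joints at [-74.049, 7.471, 85.268, -0, 87.261, -4.893], TCP at [213.517, -560.728, 245.292] pointing down, gripper open.
Joint ranges: [-169.43, 169.43], [-51.17, 129.36], [1.28, 143.12], [-76.62, 256.62], [0, 156.53], [-152.29, 152.29]. Speed limits (degrees/s): [136.94, 136.94, 159.86, 180, 180, 180].

## Interface

Orientations are given as [roll, pitch, yaw] about the fixed x, y, z axes, in that order (R = Rz(yaw) Ry(pitch) Rx(roll)).
In Python, from bench import r, vision, job gives the robot as it stands.
- The arm moves only by the tool send_rows, never from a script. Its arguments are lists of equal length, an entry for each row: "dp": the shift along the world's x, y, z in mm, a list of three; "rot": the turn, a rotation vector about the world's x, y, z in rad, a list of three. In form: {"dp": [[tx, ty, tz], ...], "rot": [[wx, wy, wz], ...]}. A call has 1 to 5 rows; each row is the pose to reach, as a shift and turn from the pose commanded when the call began; what a row does not reach only later rows make up. A row lasts 1/8 s, in which the tool goes at most 62.5 mm and 10.7 degrees, less where a joint would pass 70% of its speed; a pose out of reach is approached as far as the arm can. A call with a gripper value outside its range is refused whole. "jaw" is the finger opening in mm, from 0 to 85.4, set as the call begins (left out, the last holds). The fingers move at their own pace and stop on an object; "force" is the grip in N (left out, the last holds). Time passes only in rows, so rows that repeat a pose let the fingers close. It gives the time, the measured TCP pose, the force and the opening at its end, in the units of the state.
- r.sense(): the state, without advancing time (a new reading comes with each control period).
- vision.snapshot(name): name is "scene" or "top" or "wrist"; returns a dict with "pixels" (420x560x3 uint8, red, green, blue), "depth" (420x560 float32, mm along the optical axis (not along the pixel's ray), 0 where there is no reading), "intrinsics" (3x3 intrinsics, pixels), "k1" (the pictures are not rectified: a ray, as slopes to the right and down, at radius r is drawn at 1 + k1 r^2 times it, then the intrinsics apply), "world_from_camera" (4x4, takes a point from camera to world coordinates); the wrist camera has in their place "T_tool_cam" (4x4, takes a point from camera to tool coordinates, whose origin is the TCP and whose axes are the tool frame's). Camera axes: x right, y down, z forward; pixel columns grow to the right and rows downward; lengths in mm; the calibration is good to about 2 mm. A picture is of the moment at which its call begins: read the wrist's pose just before it.
- job.hand_in(): hands the job in, once; it reports no verdict.
The state is a dict: "time": time; "joint_pos": joint angles; "qd": joint speeds; "joint_efforts": joint torques, N m; "tool_pos": TCP position; "tcp_rot": TCP orientation; "ft_force": force on the tool from outside, world axes, zero at the start; "wrist_torque": the same for the moment, N m; "finger_gap": finger opening in mm.
Only numpy, scipy, OpenCV 4.12 (cv2) and the standard library are available. Lean on these libraries where they do the work, as an engineer would, in place of code of your own. Each camera call takes 0.05 s, during which the arm holds its last target.

## Task

Hang the blue pen holder on the white backboard: fit the keyhole in its back plate over the protruding screw head so the plate lies flat on the board, then pull it straight down, gently but firmly, until it snaps past its two spring lips and is fully home on the screw. Let go, leave it hanging upright and at rest, and do not disturb the dropper bottle, the timer or the tape roll standing round the board.

Things in the scene. Friction and masses are not known exactly. Their poses are not given: they have to be found in the camera images.
- board: White upright backboard, 190 wide, top edge 170 mm above the bench, fixed, on a dark steel foot. Origin on the bench under the middle of its front face; x points into the board (away from the robot), y along it to the left, z up. The foot reaches 20 mm ahead of the front face and is 6 mm high.
- rail_mid (a point): Middle of the black T-slot across the board's front face, 145 mm above the bench; axes as the board. One steel screw stands straight out of the slot at this height, clamped by eye anywhere within 20 mm left or right of this point; its place is not measured: look or feel for it. Shank 5 mm thick; head 11 across, 4 thick, flat-faced; 6 mm free between head and board (head's face 10 mm out).
- holder: Blue wall pen holder, loose, about 0.26 kg, standing upright: 4 mm back plate 100 wide, 145 high; trough 54 deep, 45 high at its foot on the front (-x) side; grip block at the top centre. Origin at the foot of the back face, mid-width; x points out of the back (into the board when hung), y left, z up. Fully home its origin is 25 mm above the bench.
- holder_grip (a point): Centre of the grip block on top of the holder: 12 thick (x), 44 wide (y), 42 high (z). The point is 186 mm above the holder's foot and 6 mm ahead of the back face; axes as the holder. When the holder hangs, the whole block is above the board's top edge.
- keyhole (a point): Centre of the keyhole's entry opening (14 wide, 18 high) on the back face, 88 mm above the holder's foot; axes as the holder. From the opening's top a slot 7 wide runs up to its closed end.
- slot_end (a point): Where the screw's shank centre sits when the holder is fully home: 32 mm above the keyhole point, a hard stop. Two sprung black lips narrow the slot 7 mm below it: they stop the shank some 10 mm short of home and let it snap past when pulled down with some 4 to 10 N more than the holder's weight. Over 40 N between holder and board or screw does damage.
- dropper: Bystander just left of the board: white dropper bottle with red cap, 33 mm across, 86 high. Origin under its centre.
- timer: Bystander in front of the board, to its left: white bench timer, 62 x 62 x 20 mm. Origin under its centre.
- tape: Bystander just right of the board: white tape roll, 74 mm across, 46 high. Origin under its centre.
Things that resemble listed ones, but are neither listed nor needed, are in the scene too. There is more than one size of the holder; the one meant has the size given above.

How it is judged (in metres and radians):
On the way, in this order (a step that is already met when the one before it is completed fails the run):
1. the holder is lifted clear of the bench (height (world z) of holder above 0.02 m), for 0.1 s.
2. the screw head is through the keyhole: the plate is flat on the board, still above its home (x of keyhole in the frame of board between -0.004 and 0.004 m and distance between keyhole and rail_mid below 0.03 m and height (world z) of holder above 0.04 m), for 0.1 s.
At the end, for the whole second after the job is handed in: The holder hangs on the screw, released and at rest: its foot 20 to 29 mm above the bench (home is 25), back plate within 6 mm of the board's face, keyhole within 26 mm sideways of the rail's middle, upright within 0.15 rad (height (world z) of holder between 0.02 and 0.029 m and x of keyhole in the frame of board between -0.006 and 0.004 m and y of keyhole in the frame of board between -0.026 and 0.026 m and angle between holder's own z axis and vertical below 0.15 rad and linear speed of holder below 0.01 m/s and contact force between the fingers and holder below 0.1 N); the robot touches nothing.
It fails at once if the holder is forced against the board or screw with more than 40 N (contact force between holder and board above 40 N).
It fails at once if the dropper bottle is disturbed (moved over 30 mm) (distance of dropper from where it was at the start of the episode above 0.03 m).
It fails at once if the timer is disturbed (moved over 30 mm) (distance of timer from where it was at the start of the episode above 0.03 m).
It fails at once if the tape roll is disturbed (moved over 30 mm) (distance of tape from where it was at the start of the episode above 0.03 m).
It also fails if it takes over 64 s, if anything falls off the work surface, if the arm or the gripper's body presses on something with over 40 N, if the wrist force passes 120 N, or if a joint passes its speed limit or range.

## Working session

There is one attempt and no reset: what is moved stays moved. The work goes in short steps, Python scripts to look and compute and a tool call to move; the robot and the scene stay as the last step left them, time stands still between calls to the robot, and variables do not carry over. Pictures are saved under pics/ and viewed, and the job is handed in when it is done.

Besides the shell and the picture viewer there is one more tool, called after "Call:" in YAML: its name, and indented under it one key for each argument. send_rows: Moves the arm, as the interface text tells. Its arguments: {"type":"object","properties":{"dp":{"type":"array"},"rot":{"type":"array"},"jaw":{"type":"number"},"force":{"type":"number"}},"required":["dp","rot"]}

```bash
ls; mkdir -p pics; python3 - <<'E'
from bench import r, vision, job
import cv2,pickle
s=r.sense();print(s)
for n in ["scene","top","wrist"]:
    d=vision.snapshot(n);pickle.dump(d,open(n+"0.pkl","wb"))
    cv2.imwrite(f"pics/{n}0.png",d["pixels"][:,:,::-1]);print(n,d["intrinsics"],d["k1"],d.get("world_from_camera",d.get("T_tool_cam")))
E
```

```text
pics
{'time': 0.0, 'joint_pos': array([-7.40499472e+01,  7.51558925e+00,  8.53293423e+01, -8.10727415e-05,
        8.72610383e+01, -4.89469632e+00]), 'qd': array([0.06310118, 0.01309334, 0.05611473, 0.01974881, 0.01097256,
       0.04362829]), 'joint_efforts': array([-9.70478577e-04, -5.69403541e+01, -5.00549054e+01, -6.87056090e-04,
        1.49675715e-02, -2.92745847e-05]), 'tool_pos': array([ 213.3628609 , -560.22429266,  244.23878242]), 'tcp_rot': array([-1.79991039e+02,  1.05590366e-01, -6.91552387e+01]), 'ft_force': array([ 0.27149922, -0.6418221 ,  1.25005821]), 'wrist_torque': array([-0.02771238, -0.00515331,  0.01658684]), 'finger_gap': 85.48980801230289}
scene [[419.36779852   0.         280.03703552]
 [  0.         419.36779852 218.00892835]
 [  0.           0.           1.        ]] -0.04526931816500215 [[ 8.09891056e-01 -3.09528410e-01  4.98265633e-01 -1.60900785e+02]
 [-5.86447422e-01 -4.45350014e-01  6.76566912e-01 -1.09389276e+03]
 [ 1.24859260e-02 -8.40152087e-01 -5.42207131e-01  9.20603476e+02]
 [ 0.00000000e+00  0.00000000e+00  0.00000000e+00  1.00000000e+00]]
top [[433.0318641    0.         278.48578797]
 [  0.         433.0318641  215.86307771]
 [  0.           0.           1.        ]] -0.03800727844887909 [[ 2.09697515e-02 -9.81836550e-01  1.88566326e-01  3.07280721e+02]
 [-9.99778299e-01 -2.02343187e-02  5.82452262e-03 -1.13317059e+02]
 [-1.90321806e-03 -1.88646659e-01 -9.82043184e-01  1.49627142e+03]
 [ 0.00000000e+00  0.00000000e+00  0.00000000e+00  1.00000000e+00]]
wrist [[303.76689323   0.         275.69526441]
 [  0.         303.76689323 205.61341498]
 [  0.           0.           1.        ]] -0.022410577655936254 [[ 9.99999810e-01 -3.72235587e-04 -4.90972417e-04  3.28215159e-02]
 [ 5.04796929e-04  9.51875987e-01  3.06483034e-01 -7.93494246e+01]
 [ 3.53260963e-04 -3.06483223e-01  9.51875995e-01 -1.28887040e+02]
 [ 0.00000000e+00  0.00000000e+00  0.00000000e+00  1.00000000e+00]]
```

View pics/scene0.png

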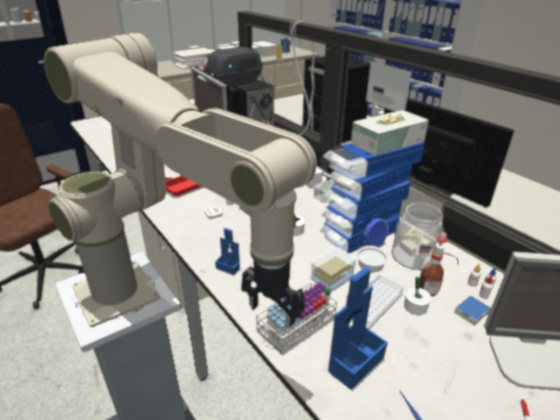

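View pics/top0.png

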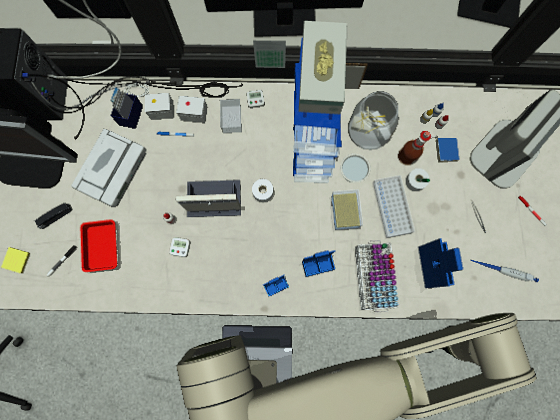

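View pics/wrist0.png

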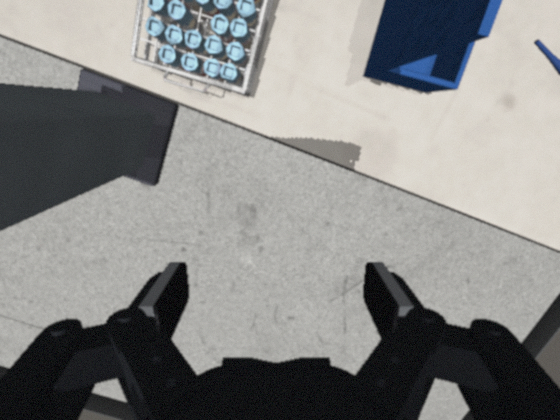

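```bash
cat > h.py <<'E'
import numpy as np,cv2,pickle
from scipy.spatial.transform import Rotation as R
def load(n): return pickle.load(open(n+".pkl","rb"))
def rays(d,uv,T=None):
    uv=np.asarray(uv,float).reshape(-1,1,2)
    K=np.asarray(d["intrinsics"],float)
    # u = x(1+k1 r^2)
    n=cv2.undistortPoints(uv,K,np.array([d["k1"],0,0,0,0.])).reshape(-1,2)
    return np.c_[n,np.ones(len(n))]
def WT(d):
    return np.array(d["world_from_camera"]) if "world_from_camera" in d else d["W"]
def onplane(d,uv,z):
    T=WT(d);q=rays(d,uv)@T[:3,:3].T;o=T[:3,3]
    return o+q*((z-o[2])/q[:,2])[:,None]
def plane(d,uv,p,n):
    T=WT(d);q=rays(d,uv)@T[:3,:3].T;o=T[:3,3];n=np.asarray(n)
    return o+q*(((np.asarray(p)-o)@n)/(q@n))[:,None]
def cloud(d):
    h,w=d["depth"].shape;v,u=np.mgrid[:h,:w]
    q=rays(d,np.c_[u.ravel(),v.ravel()])*d["depth"].reshape(-1,1)
    T=WT(d);P=q@T[:3,:3].T+T[:3,3];P[d["depth"].ravel()<=0]=np.nan
    return P.reshape(h,w,3)
def proj(d,P):
    T=np.linalg.inv(WT(d));p=np.asarray(P).reshape(-1,3)@T[:3,:3].T+T[:3,3]
    x=p[:,:2]/p[:,2:];r2=(x**2).sum(1,keepdims=True);x=x*(1+d["k1"]*r2)
    K=d["intrinsics"];return x*[K[0][0],K[1][1]]+[K[0][2],K[1][2]]
def snap(n,name):
    from bench import r,vision
    s=r.sense();d=vision.snapshot(n)
    if n=="wrist":
        T=np.eye(4);T[:3,:3]=R.from_euler("xyz",s["tcp_rot"],degrees=True).as_matrix();T[:3,3]=s["tool_pos"]
        d["W"]=T@np.array(d["T_tool_cam"])
    pickle.dump(d,open(name+".pkl","wb"));cv2.imwrite(f"pics/{name}.png",d["pixels"][:,:,::-1]);return d,s
def crop(d,x0,y0,x1,y1,k,name):
    cv2.imwrite(f"pics/{name}.png",cv2.resize(d["pixels"][y0:y1,x0:x1,::-1],None,fx=k,fy=k,interpolation=cv2.INTER_CUBIC))
E
python3 - <<'E'
from h import *
d=load("top0");P=cloud(d)
crop(d,150,160,290,270,5,"c_board")
crop(d,250,225,480,300,3,"c_hold")
px=d["pixels"].astype(int)
m=((px[:,:,2]>px[:,:,0]+25)&(px[:,:,2]>px[:,:,1]+15)).astype(np.uint8)
n,l,st,c=cv2.connectedComponentsWithStats(m)
for i in range(1,n):
    if st[i,4]>80:
        q=P[l==i];print(st[i],c[i].round(),np.nanpercentile(q,[1,99],axis=0).round().tolist())
for v in range(170,230,4): print(v,[tuple(P[v,u].round()) for u in (190,215,235)])
E
```

```text
[ 293   37   49  111 1525] [314. 116.] [[735.0, -283.0, 130.0], [1050.0, -145.0, 367.0]]
[438 138  22  23 432] [448. 149.] [[805.0, -744.0, 16.0], [889.0, -674.0, 32.0]]
[293 149  45  27 488] [311. 161.] [[710.0, -277.0, 27.0], [792.0, -149.0, 345.0]]
[ 419  238   44   50 1482] [439. 263.] [[357.0, -681.0, 9.0], [497.0, -590.0, 300.0]]
[302 250  34  27 607] [318. 263.] [[390.0, -292.0, -2.0], [459.0, -190.0, 210.0]]
[471 260  30  11  84] [488. 265.] [[418.0, -867.0, 14.0], [450.0, -772.0, 28.0]]
[263 274  26  23 323] [276. 285.] [[320.0, -139.0, -5.0], [382.0, -61.0, 158.0]]
170 [(np.float64(757.0), np.float64(218.0), np.float64(-3.0)), (np.float64(758.0), np.float64(128.0), np.float64(-1.0)), (np.float64(759.0), np.float64(55.0), np.float64(1.0))]
174 [(np.float64(741.0), np.float64(217.0), np.float64(-0.0)), (np.float64(744.0), np.float64(127.0), np.float64(-3.0)), (np.float64(745.0), np.float64(55.0), np.float64(-2.0))]
178 [(np.float64(725.0), np.float64(215.0), np.float64(3.0)), (np.float64(730.0), np.float64(127.0), np.float64(-8.0)), (np.float64(729.0), np.float64(54.0), np.fl
[... 1440 characters left out ...]
 [(np.float64(593.0), np.float64(206.0), np.float64(7.0)), (np.float64(596.0), np.float64(119.0), np.float64(5.0)), (np.float64(597.0), np.float64(48.0), np.float64(4.0))]
218 [(np.float64(580.0), np.float64(207.0), np.float64(0.0)), (np.float64(581.0), np.float64(118.0), np.float64(6.0)), (np.float64(583.0), np.float64(48.0), np.float64(4.0))]
222 [(np.float64(567.0), np.float64(207.0), np.float64(-6.0)), (np.float64(568.0), np.float64(118.0), np.float64(0.0)), (np.float64(569.0), np.float64(48.0), np.float64(2.0))]
226 [(np.float64(552.0), np.float64(205.0), np.float64(-0.0)), (np.float64(554.0), np.float64(118.0), np.float64(-3.0)), (np.float64(555.0), np.float64(47.0), np.float64(-0.0))]
```

View pics/c_board.png

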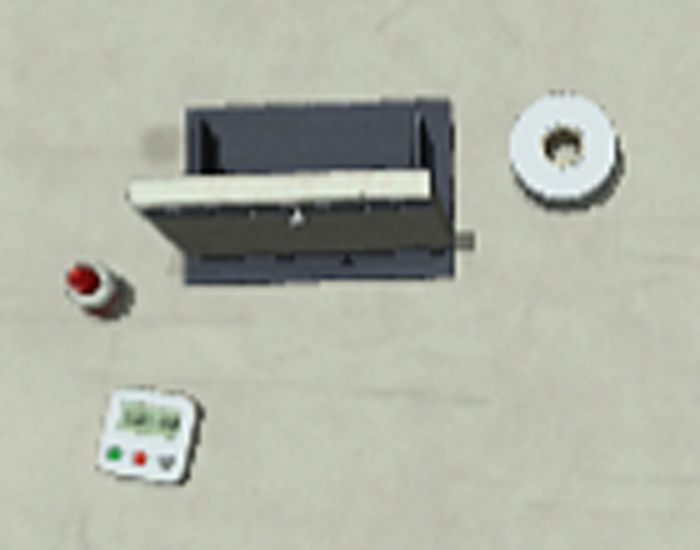

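View pics/c_hold.png

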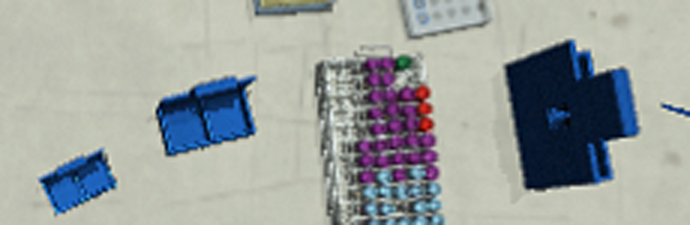

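```bash
python3 - <<'E'
from h import *
d=load("top0");P=cloud(d)
crop(d,255,235,350,305,8,"c2")
px=d["pixels"].astype(int)
for nm,(a,b,c,e) in dict(small=(255,268,296,300),med=(296,244,340,280),big=(410,230,468,295)).items():
    q=P[b:e,a:c].reshape(-1,3);q=q[q[:,2]>6]
    print(nm,len(q),np.nanmax(q[:,2]))
    for lo,hi in((6,40),(40,60),(60,120),(120,160),(160,230),(230,330)):
        s=q[(q[:,2]>lo)&(q[:,2]<hi)]
        if len(s)>5: print(lo,hi,len(s),cv2.minAreaRect(s[:,:2].astype(np.float32)),np.median(s[:,2]))
d=load("scene0");crop(d,190,210,400,400,3.5,"c3")
for p in [(318,263),(276,285),(440,262)]:
    w=onplane(load("top0"),[p],20);print(w,proj(d,w))
E
```

```text
small 190 159.35905701807792
6 40 131 ((360.36859130859375, -97.16364288330078), (127.4583740234375, 105.24175262451172), 89.12991333007812) 10.037495610260976
40 60 6 ((367.5099182128906, -96.44500732421875), (20.646753311157227, 73.49899291992188), 9.138786315917969) 49.90685214470034
60 120 18 ((367.2900085449219, -91.16783142089844), (2.9637668132781982, 71.24363708496094), 27.46818733215332) 106.4094230383406
120 160 35 ((365.7342224121094, -94.16258239746094), (9.041000366210938, 31.430225372314453), 25.763534545898438) 154.07944418059287
med 425 212.16276277958673
6 40 194 ((436.6041259765625, -239.83433532714844), (145.8595428466797, 117.60420227050781), 89.21337890625) 8.714346664512846
40 60 99 ((424.2561340332031, -241.98239135742188), (53.281070709228516, 100.216796875), 14.528380393981934) 45.49908944757385
60 120 26 ((446.9248046875, -235.99803161621094), (2.0376334190368652, 100.46062469482422), 14.215174674987793) 86.13128038412822
120 160 31 ((448.2493896484375, -234.43397521972656), (4.330978870391846, 97.42671203613281), 15.050727844238281) 144.4708305972722
160 23
[... 464 characters left out ...]
6875), (145.96913146972656, 81.0621109008789), 8.650283813476562) 85.10404421706039
120 160 194 ((426.26220703125, -599.8208618164062), (143.655029296875, 6.2043280601501465), 8.486003875732422) 141.65993614278682
160 230 402 ((426.0269775390625, -602.42724609375), (144.7095947265625, 9.43942928314209), 8.13676929473877) 194.00967421705832
230 330 338 ((426.7114562988281, -609.0294799804688), (63.44511032104492, 20.728147506713867), 7.548429012298584) 285.26848675216695
[[ 430.24311169 -242.3989333    20.        ]] [[270.2209672  277.95998871]]
[[ 353.27535525 -101.15960727   20.        ]] [[227.68644147 263.96344002]]
[[ 441.54072059 -660.00214232   20.        ]] [[365.5224907 363.0170906]]
```

View pics/c2.png

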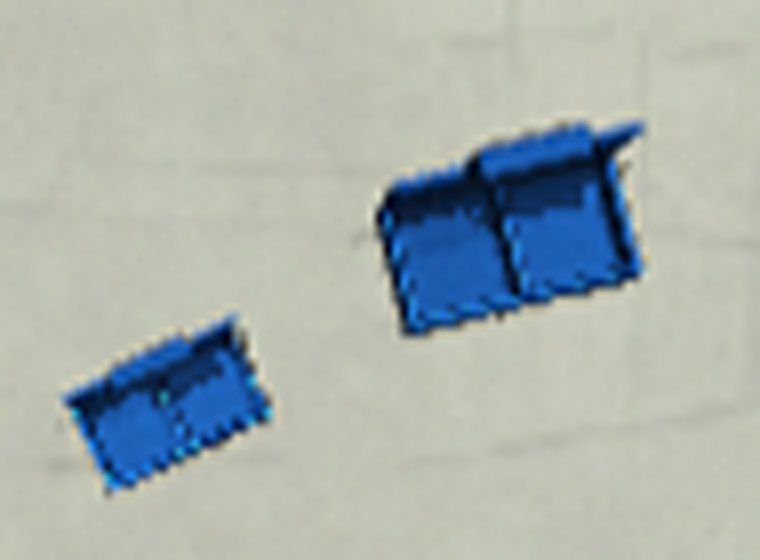

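View pics/c3.png

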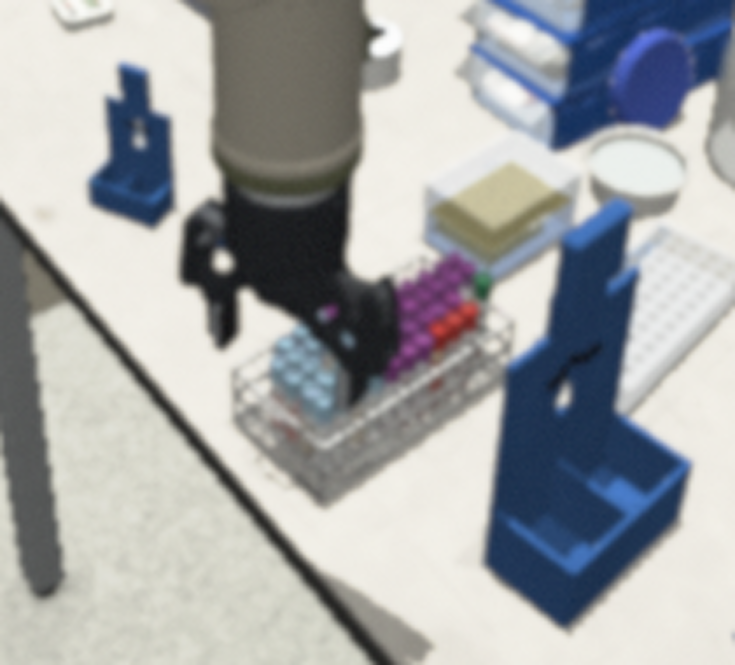

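Three blue holders appear in the top view: a small one at (276,285), 75 wide and 159 high; a middle one at (318,263), 100 wide and 212 high with a 12x44 block; and a big one at (439,263), 145 wide and 303 high. The middle one matches the given size, and the enlarged crop shows its trough on the -x side at a yaw of about 14°. The board is at (210,200) with the screw near (209.6,203). The dropper is at (168,217), the timer at (180,247) and the tape at (263,190). I'll move over the middle holder.

Call:
send_rows:
  dp:
    - [10,35,20]
    - [30,70,40]
    - [55,105,60]
    - [80,140,75]
    - [105,175,85]
  rot:
    - [0,0,0.18]
    - [0,0,0.36]
    - [0,0,0.54]
    - [0,0,0.72]
    - [0,0,0.9]

```text
time: 0.78
tool_pos: [319.2, -384.6, 331.0]
tcp_rot: [180.0, -0.0, -17.3]
ft_force: [0.3, -0.0, 0.3]
finger_gap: 85.4
```

Call:
send_rows:
  dp:
    - [30,32,0]
    - [60,64,0]
    - [90,90,0]
    - [110,105,0]
    - [110,105,0]
  rot:
    - [0,0,0.18]
    - [0,0,0.36]
    - [0,0,0.54]
    - [0,0,0.55]
    - [0,0,0.55]

```text
time: 1.4
tool_pos: [429.4, -279.5, 329.9]
tcp_rot: [-180.0, 0.0, 14.1]
ft_force: [-0.1, 0.3, 0.1]
finger_gap: 85.2
```

```bash
python3 - <<'E'
from h import *
d,s=snap("wrist","w1");print(s["time"],s["tool_pos"],s["tcp_rot"],s["ft_force"])
P=cloud(d);px=d["pixels"].astype(int)
m=((px[:,:,2]>px[:,:,0]+25)&(px[:,:,2]>px[:,:,1]+15))
q=P[m]
for lo,hi in((40,60),(130,155),(195,220)):
    t=q[(q[:,2]>lo)&(q[:,2]<hi)]
    if len(t)>5: print(lo,hi,len(t),cv2.minAreaRect(t[:,:2].astype(np.float32)),np.median(t[:,2]))
E
```

```text
1.4 [ 429.39719863 -279.49096242  329.88372855] [-1.79958768e+02  1.46377757e-02  1.40759102e+01] [-0.07339893  0.34459974  0.07626429]
40 60 1468 ((583.2257690429688, -355.74334716796875), (518.925537109375, 441.1944885253906), 89.01708984375) 45.572349638628395
130 155 1096 ((596.7732543945312, -244.13104248046875), (94.96095275878906, 329.69281005859375), 86.82550811767578) 144.58818646893582
195 220 742 ((444.9200439453125, -236.94216918945312), (12.027456283569336, 43.570308685302734), 15.392523765563965) 206.757959778575
```

View pics/w1.png

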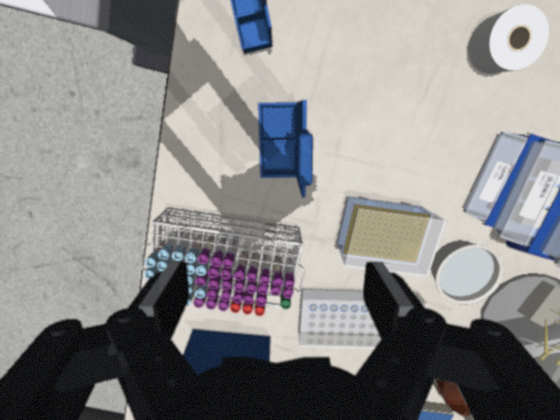

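The wrist view shows the middle holder at (285,145) with its block at (306,150). The block measures 12.0x43.6 mm with its top at 207 mm, as specified. Its centre is (444.9,-236.9), within 1 mm of the top view. I'll go down and grasp it.

Call:
send_rows:
  dp:
    - [8,21,0]
    - [15.5,42.5,0]
    - [15.5,42.5,-30]
    - [15.5,42.5,-70]
    - [15.5,42.5,-105]
  rot:
    - [0,0,0.01]
    - [0,0,0.016]
    - [0,0,0.016]
    - [0,0,0.016]
    - [0,0,0.016]

```text
time: 2.08
tool_pos: [443.0, -239.0, 223.9]
tcp_rot: [180.0, 0.0, 14.8]
ft_force: [0.4, -0.4, -0.5]
finger_gap: 85.4
```

Call:
send_rows:
  dp:
    - [0,0,-20]
    - [0,0,-35]
    - [0,0,-42]
    - [0,0,-42]
    - [0,0,-42]
  rot:
    - [0,0,0]
    - [0,0,0]
    - [0,0,0]
    - [0,0,0]
    - [0,0,0]

```text
time: 2.7
tool_pos: [444.5, -238.6, 184.3]
tcp_rot: [179.9, -0.1, 14.8]
ft_force: [0.2, 0.2, -0.6]
finger_gap: 85.4
```

```bash
python3 - <<'E'
from h import *
d,s=snap("wrist","w2");print(s["time"],s["tool_pos"],s["tcp_rot"],s["ft_force"])
P=cloud(d);px=d["pixels"].astype(int)
m=((px[:,:,2]>px[:,:,0]+25)&(px[:,:,2]>px[:,:,1]+15))
t=P[m&(np.abs(P[:,:,2]-208)<8)&(np.abs(P[:,:,0]-445)<40)&(np.abs(P[:,:,1]+237)<40)]
print(len(t),cv2.minAreaRect(t[:,:2].astype(np.float32)),np.median(t[:,2]))
E
```

```text
2.7 [ 444.49215285 -238.63962983  184.34063182] [ 1.79928607e+02 -5.85346690e-02  1.48373511e+01] [ 0.24703126  0.19557103 -0.56555813]
2452 ((445.0648498535156, -236.78775024414062), (11.081750869750977, 44.251407623291016), 14.856375694274902) 206.94274854292263
```

View pics/w2.png

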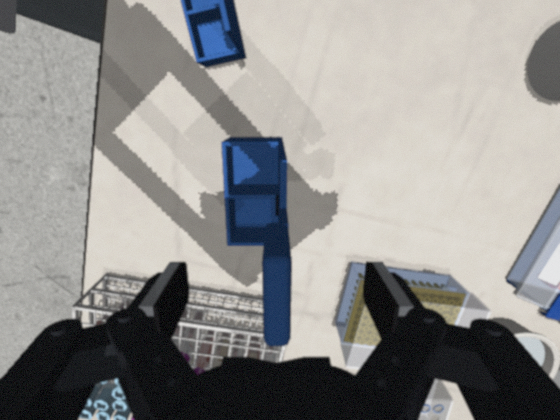

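The block at (278,300) sits centred between the fingers and parallel to the pads. I'll close on it and lift.

Call:
send_rows:
  dp:
    - [0,2,0]
    - [0,2,0]
    - [0,2,0]
    - [0,2,0]
    - [0,2,0]
  rot:
    - [0,0,0]
    - [0,0,0]
    - [0,0,0]
    - [0,0,0]
    - [0,0,0]
  jaw: 0
  force: 70

```text
time: 3.38
tool_pos: [444.2, -236.3, 183.4]
tcp_rot: [180.0, -0.0, 14.8]
ft_force: [0.3, 0.8, 0.1]
finger_gap: 11.4
```

Call:
send_rows:
  dp:
    - [0,0,0]
    - [0,0,0]
    - [0,0,5]
    - [0,0,20]
    - [0,0,40]
  rot:
    - [0,0,0]
    - [0,0,0]
    - [0,0,0]
    - [0,0,0]
    - [0,0,0]

```text
time: 4.0
tool_pos: [443.6, -236.0, 223.9]
tcp_rot: [-180.0, 0.0, 14.8]
ft_force: [-0.7, -0.0, -2.1]
finger_gap: 11.1
```

```bash
python3 - <<'E'
from h import *
d=load("top0");P=cloud(d)
q=P[160:230,170:250].reshape(-1,3)
f=q[(q[:,2]>25)&(q[:,2]<135)&(q[:,0]<635)&(q[:,0]>590)&(q[:,1]>0)&(q[:,1]<215)]
A=np.c_[f[:,1],np.ones(len(f))]
for _ in range(4):
    c=np.linalg.lstsq(A,f[:,0],rcond=None)[0];e=A@c-f[:,0];k=np.abs(e)<5;A,f=A[k],f[k]
print("front x= a*y+b",c,len(f),"yaw",np.degrees(np.arctan(-c[0])),e.std())
t=q[(q[:,2]>158)&(q[:,2]<182)];print("top",cv2.minAreaRect(t[:,:2].astype(np.float32)),len(t),np.median(t[:,2]))
g=cv2.cvtColor(d["pixels"],cv2.COLOR_RGB2GRAY)
np.set_printoptions(linewidth=250)
print(g[198:210,200:222])
for u,v in((209.6,203),(209,203)): print(plane(d,[(u,v)],[0,0,145],[0,0,1]))
s=load("scene0");w=np.array([[612,100,145.]]);print(proj(s,w))
E
```

```text
front x= a*y+b [-5.53664856e-02  6.17161565e+02] 391 yaw 3.169030426924621 0.7402867323274631
top ((618.3305053710938, 125.62822723388672), (20.956768035888672, 189.84996032714844), 3.516171932220459) 383 169.10343129900662
[[224 220 222 222 222 227 224 224 226 228 227 224 223 227 230 228 228 229 229 226 231 220]
 [217 211 216 212 212 214 210 205 200 200 185 180 177 174 173 169 169 166 160 152 155 147]
 [145 132 138 135 139 134 150 144 139 116  98  97  89 115 112 109  81  75  72  62  62  68]
 [ 44  35  38  38  36  38  63  57  67  83  36  42  41  65  61  70  42  43  44  46  42  42]
 [ 88  56  52  56  55  53  55  48  32 168  51  50  54  54  52  58  56  55  58  58  57  57]
 [ 86  69  68  71  69  68  66  64 121 202 116  57  66  69  67  69  70  69  69  68  68  68]
 [ 68  66  66  66  68  67  66  63 125 129  92  54  67  67  69  67  68  68  66  68  66  69]
 [ 64  67  66  68  66  68  66  67  80  58  63  64  67  66  66  66  66  65  68  67  68  68]
 [ 67  64  67  68  66  65  69  66  66  66  66  68  66  66  66  67  68  67  67  68  66  66]
 [ 67  67  68  67  67  67  66  64  67  67  68  67  65  67  66  67  68  68  66  67  68  67]
 [ 67  68  67  67  67  66  69  68  68  68  69  69  67  67  67  68  66  67  69  67  68  67]
 [ 65  67  67  67  67  69  69  68  67  70  70  69  68  68  69  70  69  68  71  68  69  72]]
[[604.10728714 115.96346129 145.        ]]
[[604.06846305 117.88744992 145.        ]]
[[258.24383934 187.00830758]]
```

Board measured: yaw about 3.3°, top edge centred at y of about 125.6 and at 169 mm height (given 170), width 190. Front face x is about 617.2 - 0.0554·y, and the screw is at y of about 117. I'll carry the holder to a stand-off in front of it.

Call:
send_rows:
  dp:
    - [5,20,15]
    - [13,55,22]
    - [23,95,22]
    - [33,135,22]
    - [45,175,22]
  rot:
    - [0,0,-0.02]
    - [0,0,-0.04]
    - [0,0,-0.06]
    - [0,0,-0.08]
    - [0,0,-0.1]

```text
time: 4.62
tool_pos: [489.3, -60.1, 246.4]
tcp_rot: [180.0, -0.1, 9.1]
ft_force: [0.8, -0.6, -3.1]
finger_gap: 10.9
```

Call:
send_rows:
  dp:
    - [11,40,0]
    - [22,80,0]
    - [34,120,0]
    - [48,158,0]
    - [56,178,0]
  rot:
    - [0,0,-0.02]
    - [0,0,-0.04]
    - [0,0,-0.06]
    - [0,0,-0.08]
    - [0,0,-0.1]

```text
time: 5.25
tool_pos: [545.4, 118.8, 246.2]
tcp_rot: [-180.0, -0.0, 3.4]
ft_force: [0.9, -0.2, -3.3]
finger_gap: 11.2
```

Call:
send_rows:
  dp:
    - [0,0,0]
    - [0,0,0]
    - [0,0,0]
  rot:
    - [0,0,0]
    - [0,0,0]
    - [0,0,0]

```text
time: 5.62
tool_pos: [544.9, 115.9, 245.6]
tcp_rot: [180.0, -0.0, 3.3]
ft_force: [-0.3, -0.3, -1.6]
finger_gap: 11.3
```

```bash
python3 - <<'E'
from h import *
d,s=snap("wrist","w3");print(s["time"],s["tool_pos"],s["tcp_rot"],s["ft_force"],s["finger_gap"])
snap("top","t3");snap("scene","s3")
E
```

```text
5.625 [544.91495947 115.87316111 245.57580392] [ 1.79984229e+02 -7.25652797e-03  3.33363365e+00] [-0.30600941 -0.29560875 -1.55011165] 11.265730594147305
```

View pics/w3.png

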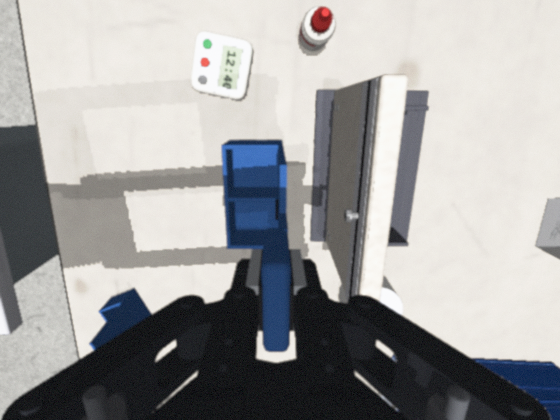

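View pics/s3.png

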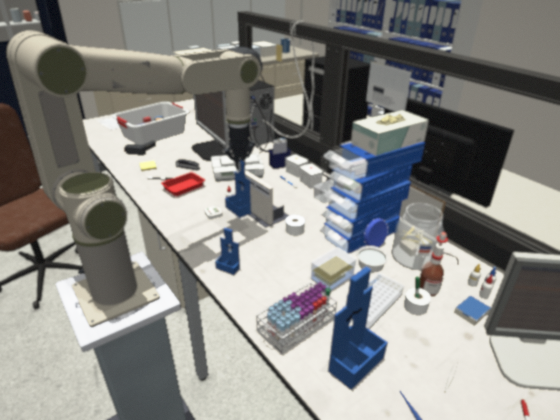

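The wrist view shows the screw head at (352,215), the board's top edge at x of about 385, the held block at (277,300), the timer at (222,65) and the dropper at (318,25). I'll measure the screw and block in this same picture.

```bash
cat > m.py <<'E'
from h import *
import sys
def meas(nm,win,zs=145.):
    d=load(nm);P=cloud(d)
    px=d["pixels"].astype(int)
    T=d["W"]
    m=((px[:,:,2]>px[:,:,0]+25)&(px[:,:,2]>px[:,:,1]+15))
    tz=load(nm+"_s")["tool_pos"]
    t=P[m&(np.abs(P[:,:,2]-(tz[2]+24))<8)&(np.linalg.norm(P[:,:,:2]-tz[:2],axis=2)<45)]
    r=cv2.minAreaRect(t[:,:2].astype(np.float32));print("block",r,np.median(t[:,2]),"tcp",tz)
    q=P.reshape(-1,3)
    f=q[(q[:,2]>30)&(q[:,2]<130)&(q[:,0]<640)&(q[:,0]>585)&(q[:,1]>10)&(q[:,1]<215)]
    A=np.c_[f[:,1],np.ones(len(f))]
    for _ in range(6):
        c=np.linalg.lstsq(A,f[:,0],rcond=None)[0];e=A@c-f[:,0];k=np.abs(e)<4;A,f=A[k],f[k]
    print("front",c,"yaw",np.degrees(np.arctan(-c[0])),len(f),e.std())
    tp=q[(q[:,2]>162)&(q[:,2]<178)&(q[:,0]>585)&(q[:,0]<660)]
    print("topedge",cv2.minAreaRect(tp[:,:2].astype(np.float32)),np.median(tp[:,2]))
    x0,y0,x1,y1=win;g=cv2.cvtColor(d["pixels"],cv2.COLOR_RGB2GRAY)
    crop(d,x0,y0,x1,y1,600//max(x1-x0,y1-y0),"cm_"+nm)
    print(P[y0:y1,x0:x1].shape)
    return d,P,g
E
python3 - <<'E'
from m import *
s={"tool_pos":np.array([544.915,115.873,245.576])};pickle.dump(s,open("w3_s.pkl","wb"))
d,P,g=meas("w3",(335,200,375,230))
np.set_printoptions(linewidth=250)
print(g[206:226,338:366])
print(P[206:226,338:366,0].round().astype(int));print(P[206:226,338:366,2].round().astype(int))
for u,v in((345,214),(350,214.5),(358,215)): print(u,v,onplane(d,[(u,v)],145))
E
```

```text
block ((545.5932006835938, 115.99909973144531), (11.807995796203613, 42.76478958129883), 3.0984995365142822) 269.08207085895975 tcp [544.915 115.873 245.576]
front [-5.22813292e-02  6.17187026e+02] yaw 2.992774737979891 4073 0.19518942277001297
topedge ((618.9126586914062, 136.3777313232422), (18.899456024169922, 166.92233276367188), 3.126810312271118) 169.94720738972524
(30, 40, 3)
[[ 95  94  92  99  96  99  96 102  98  95  97  94  95  95  97  98 100  98  90  56  35  54  89  98  97 109 129 131]
 [ 95  95  97  96  96  92 100  96  97  95  95  94  94  97  92  98  99  96  82  49  34  57  86  95 104 118 133 127]
 [ 99  94 101  96  93  94  97  96  92  93  92  90  90  95  92 100  98  95  81  48  33  62  86  96  98 117 133 126]
 [ 96  92  98  94  96  95  93  93  96 101  99 101 101 100  93  96  99  91  80  48  37  65  86 100 103 120 140 123]
 [ 95  95  96  98  94  94  86  83 104 125 131 125 124 110  97  95  98  90  73  44  38  74  93  98  97 122 138 122]
 [ 97  96  95  97  94  92  83  87 111 144 154 147 137 124 107  95  93  93  72  39  47  72  90  96  99 122 144 122]
 [101  95  98  99  96  9
[... 24903 characters left out ...]
              100                  104                  108                  112                  115                  119
                   122                  125                  131                  134                  137                  138                  142                  145                  147                  151                  154
                   157                  158                  162                  162                  166                  168]]
345 214 [[601.24171537 116.98586562 145.        ]]
350 214.5 [[605.30862519 116.79432636 145.        ]]
358 215 [[611.79338222 116.7410986  145.        ]]<stdin>:6: RuntimeWarning: invalid value encountered in cast
```

```bash
ls pics
```

```text
c2.png
c3.png
c_board.png
c_hold.png
cm_w3.png
s3.png
scene0.png
t3.png
top0.png
w1.png
w2.png
w3.png
wrist0.png
```

View pics/cm_w3.png

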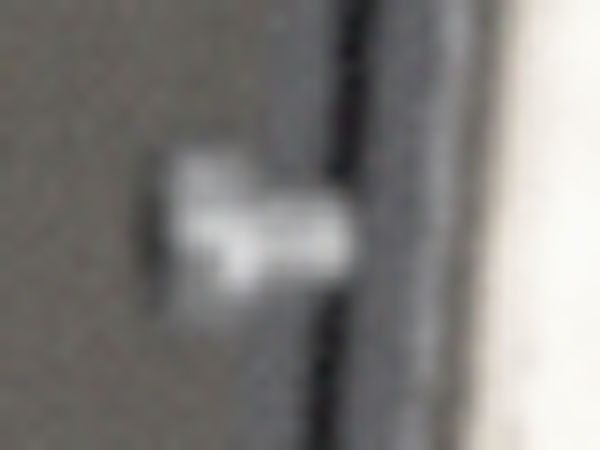

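```bash
python3 - <<'E'
from h import *
d=load("w3");P=cloud(d)
w=P[200:230,338:366].reshape(-1,3)
c=np.array([-0.05228,617.187])
dist=c[0]*w[:,1]+c[1]-w[:,0]
n=np.array([1,.0523])/np.hypot(1,.0523)
for nm,lo,hi in(("head",6.5,12),("shank",1.5,5)):
    k=w[(dist>lo)&(dist<hi)&(w[:,2]>138)]
    lat=k[:,:2]@np.array([-n[1],n[0]])
    print(nm,len(k),"lat ext",lat.min(),lat.max(),lat.mean(),"x",k[:,0].min(),"z",k[:,2].max())
lv=np.array([-n[1],n[0]])
print("block lat",np.array([545.593,115.999])@lv,"tcp lat",np.array([544.915,115.873])@lv)
px=d["pixels"].astype(int)
m=((px[:,:,2]>px[:,:,0]+25)&(px[:,:,2]>px[:,:,1]+15))
for z0,tol in((207,8),(107,6)):
    k=P[m&(np.abs(P[:,:,2]-z0)<tol)&(P[:,:,0]>480)&(P[:,:,0]<600)]
    lat=k[:,:2]@lv;print(z0,len(k),lat.min(),lat.max(),cv2.minAreaRect(k[:,:2].astype(np.float32)))
E
```

```text
head 86 lat ext 79.72976348456511 90.16988150587595 85.64476324204121 x 600.5801722455053 z 151.36791549927997
shank 27 lat ext 82.67347372354736 87.08375483618813 85.1631694038694 x 606.1403051811221 z 148.48709744813675
block lat 87.34511057217803 tcp lat 87.25469354612669
207 422 100.99987667966863 136.34508873725383 ((547.7672119140625, 147.48660278320312), (4.008140563964844, 35.32990264892578), 3.327545166015625)
107 1221 36.14621081453051 136.35346283692127 ((523.9432373046875, 113.73977661132812), (52.662078857421875, 100.08661651611328), 3.213233470916748)
```

Call:
send_rows:
  dp:
    - [10,0.2,-2]
    - [22,0.5,-4]
    - [34,0.8,-4.5]
    - [42,1,-4.5]
    - [44,1,-4.5]
  rot:
    - [0,0,0]
    - [0,0,0]
    - [0,0,0]
    - [0,0,0]
    - [0,0,0]

```text
time: 6.4
tool_pos: [589.6, 117.8, 240.6]
tcp_rot: [180.0, 0.0, 3.4]
ft_force: [-0.4, 0.4, -2.2]
finger_gap: 10.9
```

Call:
send_rows:
  dp:
    - [0,0,0]
    - [0,0,0]
  rot:
    - [0,0,0]
    - [0,0,0]

```text
time: 6.65
tool_pos: [588.8, 117.8, 240.8]
tcp_rot: [-180.0, 0.0, 3.4]
ft_force: [-0.2, -0.7, -3.4]
finger_gap: 11.2
```

```bash
cat >> m.py <<'E'
def rel(nm):
    d,s=snap("wrist",nm);P=cloud(d)
    print("t",s["time"],"tcp",s["tool_pos"].round(2),s["tcp_rot"].round(2),"ft",s["ft_force"].round(2),"tq",s["wrist_torque"].round(2))
    n=np.array([1,.0545])/np.hypot(1,.0545);lv=np.array([-n[1],n[0]])
    px=d["pixels"].astype(int);m=((px[:,:,2]>px[:,:,0]+25)&(px[:,:,2]>px[:,:,1]+15))
    tz=s["tool_pos"];foot=tz[2]-183.4
    near=np.linalg.norm(P[:,:,:2]-tz[:2],axis=2)<90
    for lab,h in(("block",207),("plate",145),("trough",45)):
        k=P[m&near&(np.abs(P[:,:,2]-foot-h)<5)]
        if len(k)<8: print(lab,"few");continue
        r=cv2.minAreaRect(k[:,:2].astype(np.float32));l=k[:,:2]@lv;xx=k[:,:2]@n
        print(lab,len(k),"lat",l.min().round(2),l.max().round(2),"n",xx.min().round(2),np.percentile(xx,98).round(2),"foot",(np.median(k[:,2])-h).round(2),"size",np.round(r[1],1),"ang",round(r[2],2))
    q=P.reshape(-1,3);q=q[~np.isnan(q[:,0])]
    nn=q[:,:2]@n;ll=q[:,:2]@lv
    f=(q[:,2]>30)&(q[:,2]<135)&(nn>610)&(nn<630)&(ll>10)&(ll<200)
    if f.sum()>50:print("face n",np.median(nn[f]).round(2),f.sum(), "slope deg",np.degrees(np.polyfit(ll[f],nn[f],1)[0]).round(2))
    h=(q[:,2]>138)&(q[:,2]<154)&(nn>604)&(nn<613)&(np.abs(ll-85)<12)&~m.reshape(-1)[~np.isnan(P.reshape(-1,3)[:,0])]
    if h.sum()>3:print("head lat",ll[h].min().round(2),ll[h].max().round(2),"n",nn[h].min().round(2),"ztop",q[h,2].max().round(2),h.sum())
    t=(q[:,2]>164)&(q[:,2]<176)&(nn>605)&(nn<650)&(ll>0)&(ll<230)
    if t.sum()>50:print("top",nn[t].min().round(2),ll[t].min().round(1),ll[t].max().round(1),np.median(q[t,2]).round(2))
    return d
E
python3 -c "
from m import *
d=rel('w4');d=load('w4');crop(d,230,60,430,340,2,'w4c')"
```

```text
t 6.65 tcp [588.83 117.82 240.85] [-180.      0.      3.38] ft [-0.23 -0.74 -3.35] tq [-0.    0.01 -0.01]
block 2495 lat 63.25 107.24 n 589.15 600.63 foot 57.36 size [11.8 44. ] ang 3.58
plate 401 lat 99.36 134.69 n 596.82 600.82 foot 57.71 size [ 4.  35.3] ang 3.38
trough 1189 lat 34.61 134.69 n 546.91 594.29 foot 57.26 size [ 53.3 100.3] ang 2.89
face n 616.48 1301 slope deg 0.11
head lat 78.7 89.04 n 606.25 ztop 151.93 97
top 616.43 31.8 185.9 170.02
```

View pics/w4.png

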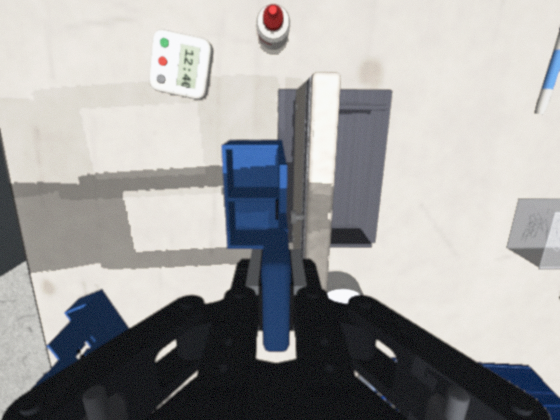

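Screw head at lat 83.8, holder centre at 84.7, gap 15.7 mm, and keyhole height about 145.4. I'll correct by -0.9 mm sideways and advance slowly, watching the force.

Call:
send_rows:
  dp:
    - [1,-0.9,0]
    - [3,-0.8,0]
    - [5,-0.7,0]
    - [7,-0.6,0]
    - [9,-0.4,0]
  rot:
    - [0,0,0]
    - [0,0,0]
    - [0,0,0]
    - [0,0,0]
    - [0,0,0]

```text
time: 7.32
tool_pos: [598.2, 117.4, 240.8]
tcp_rot: [180.0, 0.0, 3.4]
ft_force: [0.3, 1.1, -3.3]
finger_gap: 11.4
```

Call:
send_rows:
  dp:
    - [0.5,0,0]
    - [1,0,0]
    - [1,0,0]
  rot:
    - [0,0,0]
    - [0,0,0]
    - [0,0,0]

```text
time: 7.7
tool_pos: [599.0, 117.4, 240.8]
tcp_rot: [-180.0, 0.0, 3.4]
ft_force: [0.2, 0.6, -2.5]
finger_gap: 11.4
```

```bash
python3 -c "
from m import *
rel('w5')"
```

```text
t 7.7 tcp [599.01 117.39 240.78] [-180.      0.      3.38] ft [ 0.17  0.56 -2.54] tq [-0.02 -0.08  0.03]
block 2493 lat 62.93 106.0 n 599.28 610.76 foot 57.31 size [11.8 43.1] ang 2.79
plate 400 lat 98.25 133.73 n 606.96 610.97 foot 57.51 size [ 4.  35.5] ang 3.38
trough 1189 lat 33.37 133.66 n 556.97 604.43 foot 57.24 size [ 53.5 100.3] ang 3.04
face n 616.47 574 slope deg 0.03
head lat 79.8 88.2 n 607.0 ztop 150.92 12
top 605.39 56.1 186.0 170.04
```

The plate is now 4.7 mm past the head face with no contact force, so the head is in the keyhole. I'll go on to the board.

Call:
send_rows:
  dp:
    - [1,0.05,0]
    - [2,0.1,0]
    - [3,0.15,0]
    - [4,0.2,0]
    - [4.5,0.25,0]
  rot:
    - [0,0,0]
    - [0,0,0]
    - [0,0,0]
    - [0,0,0]
    - [0,0,0]

```text
time: 8.38
tool_pos: [603.6, 117.6, 240.8]
tcp_rot: [-180.0, 0.0, 3.4]
ft_force: [0.7, 0.4, -2.2]
finger_gap: 11.3
```

Call:
send_rows:
  dp:
    - [0.5,0,0]
    - [0.5,0,0]
    - [0.5,0,0]
  rot:
    - [0,0,0]
    - [0,0,0]
    - [0,0,0]

```text
time: 8.75
tool_pos: [604.0, 117.7, 240.8]
tcp_rot: [-180.0, -0.0, 3.4]
ft_force: [-0.3, -0.3, -2.4]
finger_gap: 11.3
```

```bash
python3 -c "
from m import *
rel('w6')"
```

```text
t 8.75 tcp [604.   117.66 240.8 ] [-180.     -0.      3.38] ft [-0.28 -0.34 -2.37] tq [-0.02 -0.05 -0.01]
block 2497 lat 62.91 106.1 n 604.27 615.77 foot 57.3 size [11.8 43.2] ang 3.48
plate 398 lat 100.08 133.64 n 611.96 615.92 foot 57.48 size [ 4.  33.6] ang 3.38
trough 1189 lat 33.34 133.68 n 561.98 609.48 foot 57.26 size [ 53.4 100.5] ang 2.7
face n 612.22 403 slope deg 3.52
head lat 78.55 88.88 n 606.64 ztop 151.67 54
top 609.72 57.4 185.9 170.1
```

Call:
send_rows:
  dp:
    - [0.3,0,-2]
    - [0.3,0,-6]
    - [0.3,0,-10]
    - [0.3,0,-14]
    - [0.3,0,-18]
  rot:
    - [0,0,0]
    - [0,0,0]
    - [0,0,0]
    - [0,0,0]
    - [0,0,0]

```text
time: 9.43
tool_pos: [604.2, 117.6, 222.4]
tcp_rot: [-180.0, 0.0, 3.4]
ft_force: [-0.8, 0.8, -0.6]
finger_gap: 11.2
```

Call:
send_rows:
  dp:
    - [0,0,-1]
    - [0,0,-2]
    - [0,0,-2]
  rot:
    - [0,0,0]
    - [0,0,0]
    - [0,0,0]

```text
time: 9.8
tool_pos: [604.2, 117.6, 220.7]
tcp_rot: [180.0, 0.0, 3.4]
ft_force: [-0.7, 0.3, -2.8]
finger_gap: 10.8
```

```bash
python3 -c "
from m import *
rel('w7')"
```

```text
t 9.8 tcp [604.24 117.57 220.72] [1.80e+02 1.00e-02 3.38e+00] ft [-0.67  0.3  -2.83] tq [-0.05  0.23 -0.05]
block 2494 lat 63.04 106.0 n 604.53 616.0 foot 37.19 size [11.8 43. ] ang 3.72
plate 390 lat 104.05 133.65 n 612.19 616.16 foot 37.5 size [ 4.  29.6] ang 3.4
trough 1192 lat 33.43 133.53 n 562.07 609.64 foot 37.24 size [ 52.8 100.1] ang 3.1
face n 614.11 450 slope deg 3.8
head lat 82.1 96.98 n 607.14 ztop 153.99 89
top 612.22 0.1 185.5 170.03
```

Call:
send_rows:
  dp:
    - [0,0,-1]
    - [0,0,-2]
    - [0,0,-3]
    - [0,0,-3]
  rot:
    - [0,0,0]
    - [0,0,0]
    - [0,0,0]
    - [0,0,0]

```text
time: 10.35
tool_pos: [604.4, 117.6, 218.2]
tcp_rot: [180.0, -0.0, 3.4]
ft_force: [-3.6, 0.2, 3.6]
finger_gap: 11.2
```

Call:
send_rows:
  dp:
    - [0,0,-1]
    - [0,0,-2]
    - [0,0,-2]
  rot:
    - [0,0,0]
    - [0,0,0]
    - [0,0,0]

```text
time: 10.72
tool_pos: [604.5, 117.6, 217.2]
tcp_rot: [180.0, -0.1, 3.4]
ft_force: [-6.4, -0.9, 9.3]
finger_gap: 11.2
```

Call:
send_rows:
  dp:
    - [0,0,-1]
    - [0,0,-2]
    - [0,0,-2]
  rot:
    - [0,0,0]
    - [0,0,0]
    - [0,0,0]

```text
time: 11.1
tool_pos: [604.5, 117.6, 215.1]
tcp_rot: [-180.0, -0.1, 3.4]
ft_force: [-5.7, -0.4, 5.1]
finger_gap: 11.1
```

Call:
send_rows:
  dp:
    - [0,0,-1]
    - [0,0,-2]
    - [0,0,-2]
  rot:
    - [0,0,0]
    - [0,0,0]
    - [0,0,0]

```text
time: 11.48
tool_pos: [604.3, 117.6, 211.1]
tcp_rot: [-180.0, 0.0, 3.4]
ft_force: [-0.5, -0.7, -3.4]
finger_gap: 11.2
```

Call:
send_rows:
  dp:
    - [0,0,-1]
    - [0,0,-2]
    - [0,0,-2]
  rot:
    - [0,0,0]
    - [0,0,0]
    - [0,0,0]

```text
time: 11.85
tool_pos: [604.2, 117.6, 209.5]
tcp_rot: [180.0, 0.0, 3.4]
ft_force: [-1.6, -0.9, -2.8]
finger_gap: 11.2
```

```bash
python3 -c "
from m import *
rel('w8')"
```

```text
t 11.85 tcp [604.25 117.61 209.53] [1.80e+02 2.00e-02 3.38e+00] ft [-1.62 -0.85 -2.82] tq [-0.06  0.26 -0.12]
block 2502 lat 63.1 105.87 n 604.51 616.01 foot 26.01 size [11.9 42.7] ang 2.8
plate 397 lat 104.71 133.64 n 612.19 616.24 foot 26.23 size [ 4.6 28.9] ang 3.33
trough 1194 lat 33.61 133.67 n 562.1 609.64 foot 25.97 size [52.7 99.9] ang 3.3
face n 614.59 455 slope deg 3.55
head lat 86.79 96.64 n 607.29 ztop 148.64 40
top 612.19 0.2 185.7 170.1
```

It snapped through: the force rose to about 12 N over the hanging load, then dropped back, and the foot is at about 26 mm. I'll ease down to the hard stop.

Call:
send_rows:
  dp:
    - [0,0,-0.5]
    - [0,0,-1]
    - [0,0,-1.2]
  rot:
    - [0,0,0]
    - [0,0,0]
    - [0,0,0]

```text
time: 12.28
tool_pos: [604.3, 117.6, 208.7]
tcp_rot: [180.0, -0.0, 3.4]
ft_force: [-3.2, 0.5, -0.5]
finger_gap: 11.7
```

Call:
send_rows:
  dp:
    - [0,0,-0.5]
    - [0,0,-0.8]
    - [0,0,-0.8]
  rot:
    - [0,0,0]
    - [0,0,0]
    - [0,0,0]

```text
time: 12.65
tool_pos: [604.4, 117.6, 208.2]
tcp_rot: [-180.0, -0.0, 3.4]
ft_force: [-4.1, -0.5, 3.2]
finger_gap: 11.1
```

Hard stop reached at TCP z 208.2 with a force rise. I'll relieve the preload and open.

Call:
send_rows:
  dp:
    - [-0.2,0,1]
    - [-0.2,0,1]
  rot:
    - [0,0,0]
    - [0,0,0]

```text
time: 12.9
tool_pos: [604.2, 117.6, 208.5]
tcp_rot: [-180.0, -0.0, 3.4]
ft_force: [-1.1, -0.3, -1.8]
finger_gap: 11.3
```

Call:
send_rows:
  dp:
    - [0,0,0]
    - [0,0,0]
    - [0,0,0]
    - [0,0,0]
  rot:
    - [0,0,0]
    - [0,0,0]
    - [0,0,0]
    - [0,0,0]
  jaw: 45

```text
time: 13.4
tool_pos: [604.2, 117.6, 208.9]
tcp_rot: [180.0, -0.0, 3.4]
ft_force: [0.2, 0.5, 0.2]
finger_gap: 45.1
```

```bash
python3 -c "
from m import *
rel('w9')"
```

```text
t 13.4 tcp [604.24 117.63 208.94] [ 1.80e+02 -2.00e-02  3.38e+00] ft [0.17 0.55 0.17] tq [0.03 0.   0.03]
block 2327 lat 62.04 105.82 n 604.85 615.49 foot 24.72 size [11.  43.8] ang 2.96
plate 373 lat 104.92 133.55 n 612.28 616.27 foot 25.03 size [ 4.2 28.6] ang 1.15
trough 1123 lat 34.27 133.84 n 562.33 611.47 foot 24.65 size [53.4 99.6] ang 2.85
face n 616.06 409 slope deg 3.48
head lat 87.7 96.86 n 607.33 ztop 148.25 29
top 612.28 0.0 185.6 170.11
```

View pics/w9.png

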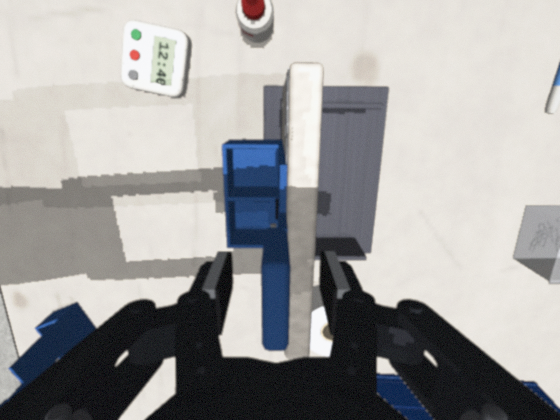

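The jaws are open at 45 mm, clear of the block at (275,300). The plate lies on the board and the foot is at about 25 mm. I'll retreat straight up.

Call:
send_rows:
  dp:
    - [0,0,5]
    - [0,0,20]
    - [0,0,45]
    - [0,0,75]
    - [0,0,100]
  rot:
    - [0,0,0]
    - [0,0,0]
    - [0,0,0]
    - [0,0,0]
    - [0,0,0]

```text
time: 14.08
tool_pos: [604.5, 117.7, 311.7]
tcp_rot: [-180.0, -0.1, 3.4]
ft_force: [0.0, 0.4, -0.9]
finger_gap: 45.1
```

Call:
send_rows:
  dp:
    - [-25,0,10]
    - [-55,0,10]
    - [-80,0,10]
    - [-80,0,10]
    - [-80,0,10]
  rot:
    - [0,0,0]
    - [0,0,0]
    - [0,0,0]
    - [0,0,0]
    - [0,0,0]

```text
time: 14.7
tool_pos: [524.7, 117.6, 319.8]
tcp_rot: [-180.0, -0.1, 3.4]
ft_force: [0.2, 0.1, -0.4]
finger_gap: 45.1
```

```bash
python3 - <<'E'
from h import *
d,s=snap("wrist","w10");P=cloud(d);print(s["time"],s["tool_pos"],s["ft_force"])
px=d["pixels"].astype(int);m=((px[:,:,2]>px[:,:,0]+25)&(px[:,:,2]>px[:,:,1]+15))
n=np.array([1,.0545])/np.hypot(1,.0545);lv=np.array([-n[1],n[0]])
reg=m&(P[:,:,0]>540)&(P[:,:,0]<625)&(P[:,:,1]>60)&(P[:,:,1]<175)
for lab,h in(("block",207),("plate",145),("trough",45)):
    k=P[reg&(np.abs(P[:,:,2]-25-h)<7)]
    if len(k)>8:print(lab,len(k),"foot",np.median(k[:,2])-h,"lat",(k[:,:2]@lv).min(),(k[:,:2]@lv).max(),"n",(k[:,:2]@n).min(),(k[:,:2]@n).max(),cv2.minAreaRect(k[:,:2].astype(np.float32))[2])
d2,_=snap("top","t10");crop(d2,150,160,290,270,5,"t10c")
E
```

```text
14.7 [524.73358108 117.62012435 319.80903365] [ 0.23103612  0.11768659 -0.43679987]
block 898 foot 24.464472561783424 lat 62.54067179030154 105.58728600063944 n 603.5327957047585 616.3525511052496 2.2106857299804688
plate 352 foot 24.37608940602604 lat 30.465263152015336 133.60025875935244 n 611.8123884176161 617.4080449811606 3.005195140838623
trough 883 foot 24.48642704940022 lat 33.903695095571656 133.92628589844213 n 562.0909766697379 613.720359824463 2.7204792499542236
```

View pics/w10.png

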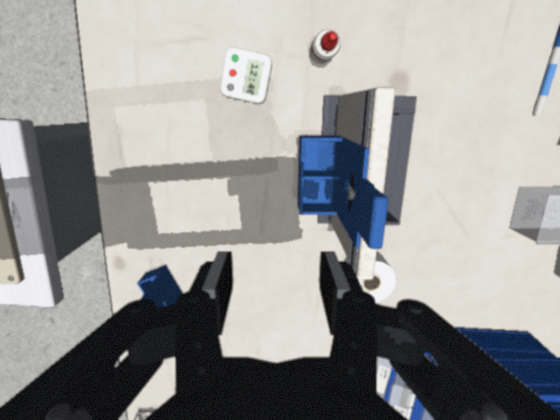

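View pics/t10c.png

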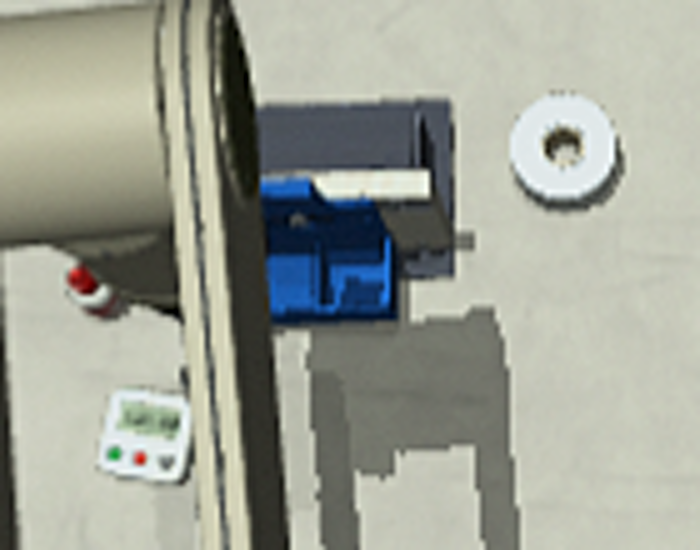

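The wrist view shows the holder hanging at (350,190), flat on the board, with the screw head visible in the slot at (351,192). The top crop shows the dropper, timer and tape at the same pixels as before. I'll hand in.

```bash
python3 -c "
from bench import r,job
print(job.hand_in());s=r.sense();print(s['time'],s['ft_force'])"
```

```text
the job is handed in; nothing more can be done
None
the job is handed in; nothing more can be done
```

The blue pen holder is hanging on the screw, fully home and released, and I handed the job in at about 14.8 s. The hand-in gave no verdict.

- **Which holder:** I took the middle of the three blue ones, which measured 100 mm wide and 207 mm high with a 12 x 44 mm block, matching the size given.
- **The hang:** The screw head went through the keyhole without contact force. Pulling down, the force rose to about 12 N at the lips and dropped as the screw snapped past, and the holder then met the hard stop.
- **Last checks before hand-in:**
  - The foot is at 24.5 to 25 mm (home is 25).
  - The back plate is within about 1 mm of the board's face.
  - The holder's sides are level, and the screw head shows in the slot.
  - The gripper is well clear, with the wrist force near zero.
- **Bystanders:** The dropper bottle, timer and tape roll stand where they were in the top view.
- **Disagreements:** Estimates of the holder's sideways position differed by about 1 mm between its block and its trough, so I used an in-between value, and the screw head entered freely. I took no measurement after the hand-in.

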